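# Unclip the flat battery pack from the parked electric pick and put it on charge

### The job

The battery pack of the electric lock pick, which is parked nose-down in its holder, is flat. Squeeze in both of its release buttons and keep them in while you draw the pack straight up out of the handle, without wrenching it against its latches; then push it gently down into the empty charger until it is fully home and latched there, both buttons sprung back out, and let go. Leave the lock cylinders and the tweezers where they are.

Things in the scene. Friction and masses are not known exactly. Their poses are not given: they have to be found in the camera images.
- pack_grip (a point): Battery pack, 0.16 kg: grey cap 46 x 42 x 40 mm (x, y, z); black stem 26 x 20 mm, 34 mm long, centred under it, foot tapered over 4 mm, fits either way round. This point: mid-cap at button height, 24 mm above the cap's underside, 16 below its top, 58 above the stem's foot. z up along the stem, y through both buttons. Latched in the handle at the start; its latches and sockets take a pull or push of 20 to 25 N, not more.
- button_left (a joint): Release button on the pack's +y side, m: 0 out, 0.0045 flush with the cap, stop 0.0048. It draws in a hook that stands 4 mm out of the stem's side, against a spring of 2.5 N rising to 5.7 N. Both buttons must be in by 4 mm or so to free the pack; a light or off-centre squeeze leaves a hook caught or bears sideways on the handle. 15 to 20 N, centred, puts both flush.
- button_right (a joint): Release button on the pack's -y side, as button_left.
- left_button_face (a point): Middle of the outer face of button_left: black, ribbed, 12 mm wide (x), 14 mm high, 4.5 mm proud of the cap's +y face when out. The pack is 51 mm over both buttons, 42 mm with both flush.
- right_button_face (a point): Middle of the outer face of button_right, likewise on the -y face.
- holder: Round dark steel holder, 90 mm across, bolted to the bench; origin at its underside's middle. The pick (round aluminium handle, black end 40 x 38 mm, x by y) stands upright in it, nose down, and is part of it.
- handle_mouth (a point): Middle of the handle socket's mouth, at its rim, 165 mm above the bench; x, y as the pack's at the start, z up. Well 28 x 22 mm (1 mm clear all round), 40 mm deep; its y walls are recessed for the hooks 6 mm below the rim. Sprung contact blades grip the stem: freed, it still drags with 6 to 9 N over 20 mm. Home: cap on the rim, pack_grip 24 mm above this point.
- charger: Flat black charger, base 108 x 84 mm (x, y), 17 mm high, fixed to the bench; origin at its underside, below the bay's middle. The bay is a black upright socket 40 x 38 mm (x, y); behind it (+x), 32 to 57 mm from its middle, is a power part 40 mm high.
- bay_mouth (a point): Middle of the bay's mouth, 60 mm above the bench, z up; stem's 26 mm side along x, well as in the handle, soft seal on the rim. A sprung contact block meets the stem 6 mm before home, pushing back up to 11 N: as the buttons are let go it lifts the pack a few mm. A push of 15 to 20 N on the cap's top then takes it down until the hooks snap under the lips. Latched: pack_grip 24 to 25 mm above this point.
- cylinder_one_mid (a point): Brass lock cylinder, 35 mm across, 30 mm tall, standing on the bench; its middle. To be left alone.
- cylinder_two_mid (a point): A second such lock cylinder. To be left alone.
- tweezers_mid (a point): Steel tweezers 112 mm long, lying on the bench; their middle. To be left alone.
Mind the look-alikes: they are no part of the job. What is shaped like the part that bears pack_grip but turquoise is not meant.

How it is judged (in metres and radians):
On the way, in this order (a step that is already met when the one before it is completed fails the run):
1. both release buttons are held in while the pack still sits in the handle (value of joint each of button_left, button_right above 0.003 m and z of pack_grip in the frame of handle_mouth below 0.032 m), for 0.1 s.
2. the pack is drawn up clear of the handle (z of pack_grip in the frame of handle_mouth above 0.062 m), for 0.1 s.
At the end, for the whole second after the job is handed in: The pack is upright in the charger's bay (within 4 mm of its middle, 0.07 rad of upright) with its cap within 2.5 mm of the rim, both buttons sprung out to within 1.5 mm, at rest and released (z of pack_grip in the frame of bay_mouth between 0.022 and 0.0265 m and horizontal distance between pack_grip and bay_mouth below 0.004 m and angle between pack_grip's own z axis and vertical below 0.07 rad and value of joint each of button_left, button_right below 0.0015 m and linear speed of pack below 0.01 m/s); the robot touches nothing.
It fails at once if a latch hook of the pack is wrenched against the handle with more than 20 N (contact force between any of button_left, button_right and holder above 20 N).
It fails at once if the pack is forced on the charger with more than 50 N in all (contacts added up) (contact force between pack and charger above 50 N).
It fails at once if a lock cylinder or the tweezers are moved by more than 25 mm (distance of any of cylinder_one_mid, cylinder_two_mid, tweezers_mid from where it was at the start of the episode above 0.025 m).
It also fails if it takes over 61 s, if anything falls off the work surface, if the arm or the gripper's body presses on something with over 40 N, if the wrist force passes 120 N, or if a joint passes its speed limit or range.

### The arm

A 7-joint arm with a two-finger parallel gripper is mounted at the origin on a cart in front of the work surface, level with it; the furniture and walls round the work are solid. World frame = base frame: x ahead of the robot, y to its left, z up, the work surface at z = 0. Lengths are in mm, angles in rad, forces in N, time in s.
With the tool pointing down it reaches from about 400 to 850 mm from the base axis. Payload 4.5 kg.
Tool frame: the origin (TCP) lies at the very end of the fingers, on their centre line; the grasp point (between the pads) lies 19 mm behind it; z points along the fingers, y is the line along which they close (so a half turn about z gives the same grasp; the last joint's range is limited). The gripper opens to 85 mm and grips with 20 to 120 N. Pads are 22 mm wide; open, the fingers measure 114 mm over their backs; the gripper's body (76 mm by 85 mm) begins 54 mm behind the grasp point. The pads swing forward as they close: fully open they stand 13 mm farther back than shut.
Start: joints at [1.369, 0.689, -0.195, 1.565, 0.157, 0.902, -0.215], TCP at [146.041, -607.722, 231.317] pointing down, gripper open.
Joint ranges: [-3.01, 3.01], [-0.46, 2.08], [-1.47, 1.51], [0.13, 2.56], [-1, 4.14], [0.04, 2.09], [-2.66, 2.66]. Speed limits (rad/s): [2.57, 2.57, 3.14, 3.14, 3.14, 3.14, 3.14].

### API

Orientations are given as a unit quaternion [w, x, y, z].
In Python, from rig import * gives the robot as it stands. The module is installed in compiled form; this text tells all that it offers.
- The arm moves only by the tool step_arm, never from a script. Its argument "moves" is a list of rows, each a list of 4 numbers: the shift along the tool's x, y, z in cm, then the turn about the tool's z in degrees. A call has 1 to 12 rows; each row shifts and turns the commanded pose from where the row before left it, along the tool's axes as they then stand; what a row does not reach is not made up. A row lasts 1/10 s, in which the tool goes at most 50 mm and 8.59 degrees, less where a joint would pass 70% of its speed; a pose out of reach is approached as far as the arm can. A call is refused whole if a number of a shift passes 5 or a number of a turn 8.59, either way. A call with a gripper value outside its range is refused whole. "claw" is the opening, from 0 (shut) to 1 (fully open), set as the call begins (left out, the last holds). The fingers move at their own pace and stop on an object; "grip_force" is the grip in N (left out, the last holds). Time passes only in rows, so rows that do not move let the fingers close. It gives the time, the measured TCP pose, the force, the opening and the grip force at its end, in the units of the state.
- sense(): the state, without advancing time (a new reading comes with each control period).
- camera(name): name is "side" or "top" or "wrist"; returns the picture (420x560x3 uint8, blue, green, red); there is no depth.
- camera_info(name): a dict with "mtx" (3x3 intrinsics, pixels), "eye" and "rotation" of the camera in the world. Camera axes: x right, y up, looking along -z (the intrinsics and any distortion apply to the point x, -y, -z); pixel columns grow to the right and rows downward; lengths in mm; the calibration is good to about 2 mm. A picture is of the moment at which its call begins: read the wrist's pose just before it. camera_info takes no time and is no camera call; for the wrist camera it gives the pose at the moment of the call.
- job_done(): hands the job in; it is judged then, once.
The state is a dict: "time": time; "joints": joint angles; "dq": joint speeds; "tau": joint torques, N m; "tcp_pos": TCP position; "ee_rot": TCP orientation; "wrist_force": force on the tool from outside, world axes, zero at the start; "moment": the same for the moment, N m; "opening": finger opening in mm; "grip_force": force on a finger pad.
Only numpy, scipy, OpenCV 4.12 (cv2) and the standard library are available. Lean on these libraries where they do the work, as an engineer would, in place of code of your own. Each camera call takes 0.05 s, during which the arm holds its last target. There are 200 camera calls.

## Working session

There is one attempt and no reset: what is moved stays moved. The work goes in short steps, Python scripts to look and compute and a tool call to move; the robot and the scene stay as the last step left them, time stands still between calls to the robot, and variables do not carry over. Pictures are saved under pics/ and viewed, at most 10 in all, crops included, and the job is handed in when it is done.

Besides the shell and the picture viewer there is one more tool, called after "Emit:" as name(argument=value, ...) on one line, values as JSON. step_arm: Moves the arm, as the interface text tells. Its arguments: {"type":"object","properties":{"moves":{"type":"array","items":{"type":"array","items":{"type":"number"}}},"claw":{"type":"number"},"grip_force":{"type":"number"}},"required":["moves"]}

```bash
mkdir -p pics; python3 - <<'E'
from rig import *
import cv2,numpy as np
s=sense();print({k:np.round(v,3).tolist() for k,v in s.items()})
for n in("side","top","wrist"):
    i=camera_info(n);im=camera(n);cv2.imwrite(f"pics/{n}0.png",im)
    print(n,np.round(i["mtx"],1).tolist(),np.round(i["eye"],1).tolist(),np.round(i["rotation"],4).tolist(),[k for k in i])
E
```

```text
{'time': 0.0, 'joints': [1.369, 0.69, -0.195, 1.566, 0.157, 0.902, -0.215], 'dq': [0.002, 0.0, -0.001, -0.001, -0.001, -0.001, -0.001], 'tau': [-0.0, -53.961, -1.266, -15.854, 0.009, 0.009, -0.0], 'tcp_pos': [145.827, -607.084, 230.478], 'ee_rot': [-0.001, 0.993, 0.118, -0.0], 'wrist_force': [0.122, -0.289, -0.514], 'moment': [-0.048, 0.054, -0.011], 'grip_force': 0.0, 'opening': 84.88}
side [[513.8, 0.0, 275.0], [0.0, 513.8, 218.0], [0.0, 0.0, 1.0]] [288.6, 798.6, 648.1] [-0.0693, -0.0362, 0.4895, 0.8685] ['mtx', 'eye', 'rotation']
top [[479.7, 0.0, 284.5], [0.0, 479.7, 213.1], [0.0, 0.0, 1.0]] [239.0, -18.4, 1155.3] [-0.6859, -0.0692, 0.0762, 0.7204] ['mtx', 'eye', 'rotation']
wrist [[327.2, 0.0, 282.5], [0.0, 327.2, 213.4], [0.0, 0.0, 1.0]] [217.8, -589.9, 372.3] [0.7772, -0.1143, 0.0912, -0.6121] ['mtx', 'eye', 'rotation']
```

View pics/top0.png

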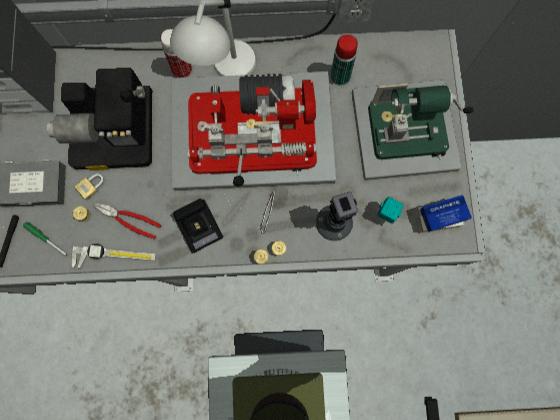

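View pics/side0.png

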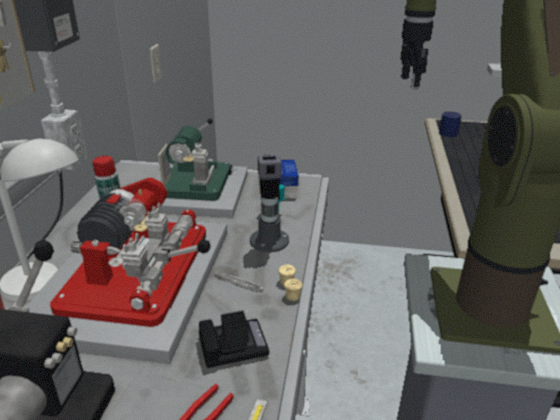

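Candidates: the grey cap on the dark handle is at top (343,203) and side (267,162). The turquoise look-alike is at top (391,208) and side (282,192). The other dark or grey boxes are machines at the back. The charger is at top (197,226) and side (233,338). I choose the grey cap and check it in close crops.

```bash
cat > h.py <<'E'
import numpy as np, cv2
from scipy.spatial.transform import Rotation as R
def cam(i):
    q=np.array(i["rotation"],float)
    M=R.from_quat(q[[1,2,3,0]]).as_matrix() if q.size==4 else q
    return np.array(i["mtx"]),np.array(i["eye"]),M
def ray(i,px):
    K,e,M=cam(i); c=np.linalg.inv(K)@[px[0],px[1],1.]
    return e,M@(c*[1,-1,-1])
def onz(i,px,z):
    e,d=ray(i,px); return e+d*(z-e[2])/d[2]
def proj(i,p):
    K,e,M=cam(i); c=(M.T@(np.array(p)-e))*[1,-1,-1]; u=K@c; return u[:2]/u[2]
E
python3 - <<'E'
from rig import *
from h import *
t=cv2.imread("pics/top0.png");s=cv2.imread("pics/side0.png")
def c(im,x,y,w,h): return cv2.resize(im[y:y+h,x:x+w],(400,300),interpolation=cv2.INTER_CUBIC)
m=np.vstack([np.hstack([c(t,310,180,80,60),c(t,160,190,80,60)]),np.hstack([c(s,225,145,80,60),c(s,190,305,80,60)])])
cv2.imwrite("pics/crop1.png",m)
i=camera_info("top")
print(onz(i,(343,203),205),onz(i,(197,226),17),onz(i,(391,208),40))
print(proj(camera_info("side"),onz(i,(343,203),205)))
E
```

```text
[ 452.45983016 -152.65327339  205.        ] [455.03599542 176.49768243  17.        ] [ 471.7724558  -289.38512124   40.        ]
[267.2493653  158.95556143]
```

View pics/crop1.png

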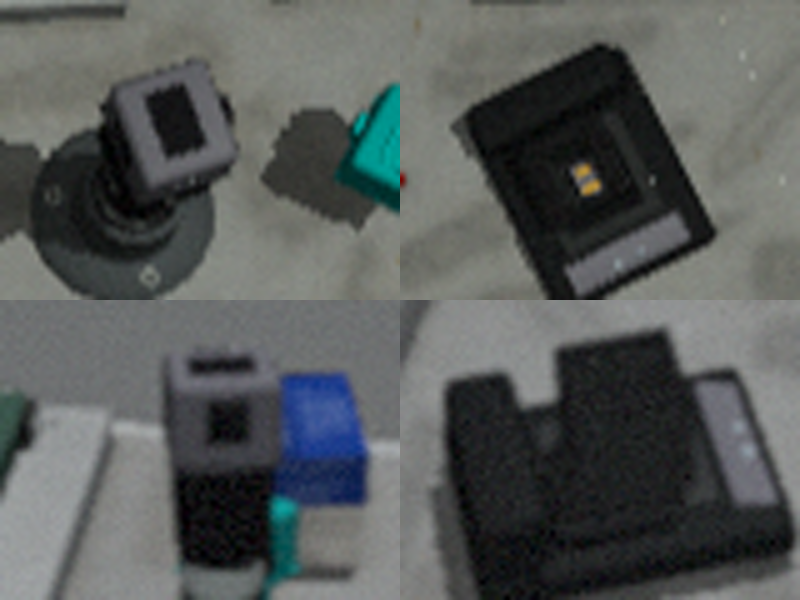

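The crop shows the grey cap with a dark top patch at about (343,203). Its button shows at the right edge, and its yaw is around +15 to 20°. The charger is open, with gold contacts at about (197,226) and its power part at upper left, so its yaw is about +28°. Next I move the wrist camera over the pack.

Emit:
step_arm(moves=[[2,-2,-2,0],[3,-3.3,-1.5,0],[3,-3.3,-1.5,0],[3,-3.3,-1.5,0],[3,-3.3,-1.5,0],[3,-3.3,-1,0],[3,-3.3,-1,0],[3,-3.3,0,0],[3,-3.3,0,0],[3,-3.3,0,0],[3,-3.3,0,0],[1.3,-1.9,0,0]], claw=1)

```text
time: 1.35
tcp_pos: [385.4, -167.4, 331.5]
ee_rot: [-0.0, 0.993, 0.12, 0.001]
wrist_force: [-0.0, -0.4, 1.1]
opening: 85.0
grip_force: 0.0
```

Emit:
step_arm(moves=[[0,0,0,0],[0,0,0,0],[0,0,0,0]])

```text
time: 1.65
tcp_pos: [382.9, -172.3, 331.1]
ee_rot: [0.0, 0.993, 0.117, -0.0]
wrist_force: [-0.3, -0.6, -0.4]
opening: 85.3
grip_force: 0.0
```

```bash
python3 - <<'E'
from rig import *
from h import *
s=sense();print(s["time"],s["tcp_pos"],s["ee_rot"],np.round(s["joints"],2))
i=camera_info("wrist");im=camera("wrist");cv2.imwrite("pics/w1.png",im)
np.save("w1.npy",i,allow_pickle=True)
print(i["eye"],proj(i,[452.5,-152.7,205]),cam(i)[2].round(3))
E
```

```text
1.65 [ 382.93194111 -172.30608846  331.13982307] [ 2.47325946e-04  9.93183795e-01  1.16557902e-01 -3.79903251e-04] [ 0.55  0.29 -0.31  1.99  0.12  0.88 -1.16]
[ 454.93088385 -154.92145306  472.82129301] [279.01723463 116.70132793] [[ 0.232  0.931  0.282]
 [-0.973  0.222  0.067]
 [ 0.    -0.29   0.957]]
```

View pics/w1.png

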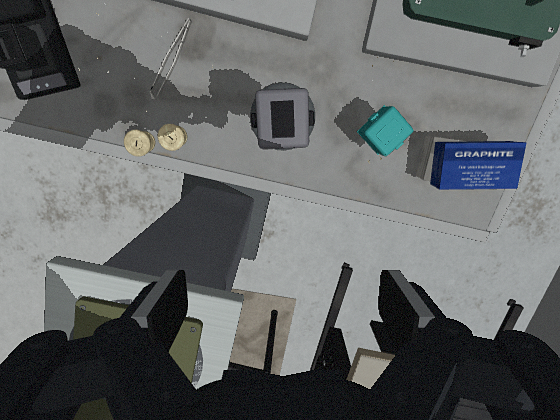

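The wrist view shows the grey cap at (283,118), with buttons at (254,119) and (312,117). The turquoise one is at (386,131), the cylinders at (138,141) and (171,137), the tweezers at (170,55), and the charger is cut off at (40,50). I fit the cap and its dark patch next.

```bash
python3 - <<'E'
from rig import *
from h import *
i=np.load("w1.npy",allow_pickle=True).item();im=cv2.imread("pics/w1.png")
x0,y0,x1,y1=235,75,330,165
c=im[y0:y1,x0:x1].astype(int)
for n,p in (("cap",(265,105)),("bench",(240,160)),("patch",(283,118)),("holder",(283,84)),("front",(283,147)),("btn",(313,118))): print(n,im[p[1],p[0]])
d=(c[...,0]-c[...,1]); br=c.mean(2)
def rep(n,m,z):
    cs,_=cv2.findContours(m.astype(np.uint8)*255,cv2.RETR_EXTERNAL,cv2.CHAIN_APPROX_NONE)
    k=max(cs,key=cv2.contourArea)+np.array([x0,y0])
    w=np.array([onz(i,p[0],z)[:2] for p in k]).astype(np.float32)
    r=cv2.minAreaRect(w);print(n,z,"rect",np.round(r[0],1),np.round(r[1],1),round(r[2],1), "px",cv2.boundingRect(k))
m=(br>70)&(br<190)&(d>3);rep("cap",m,205)
cv2.imwrite("pics/m.png",np.hstack([cv2.resize(a.astype(np.uint8),None,fx=4,fy=4,interpolation=0) for a in (c,)]))
pm=np.zeros(br.shape,bool);pm[18:68,30:66]=br[18:68,30:66]<60
rep("patch",pm,205)
E
```

```text
cap [120 115 117]
bench [135 137 137]
patch [39 40 42]
holder [74 73 66]
front [99 93 93]
btn [22 18 11]
cap 205 rect [ 452.  -156.3] [44.9 41.8] 15.1 px (256, 88, 55, 60)
patch 205 rect [ 451.5 -155.6] [27.6 17.8] 16.2 px (270, 100, 25, 38)
```

View pics/m.png

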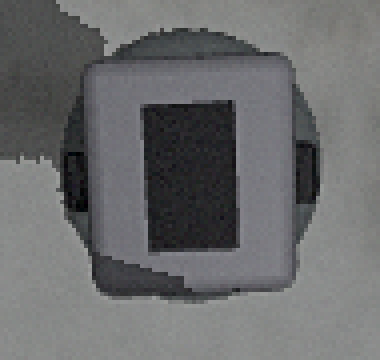

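Emit:
step_arm(moves=[[1,-4,0.5,0],[1,-4,0.7,0],[1,-4,0.8,0],[1,-4,0.8,0],[1,-4,0.8,0],[1,-4,0.8,0],[1,-4,0.8,0],[0.7,-4,0.8,0],[0,0,0,0],[0,0,0,0],[0,0,0,0]])

```text
time: 2.8
tcp_pos: [384.0, 156.1, 271.2]
ee_rot: [0.001, 0.993, 0.116, -0.0]
wrist_force: [-0.5, 0.2, 0.7]
opening: 85.6
grip_force: 0.0
```

```bash
python3 - <<'E'
from rig import *
from h import *
a=np.load("w1.npy",allow_pickle=True).item()
print("btn mid",(onz(a,(253.7,120.2),189)+onz(a,(311.7,118.2),189))/2, onz(a,(253.7,120.2),189)-onz(a,(311.7,118.2),189))
s=sense();print(s["time"],s["tcp_pos"],s["ee_rot"])
i=camera_info("wrist");im=camera("wrist");np.save("w2.npy",i,allow_pickle=True)
cv2.imwrite("pics/w2.png",im)
u=proj(i,[455,176,60]);print(u)
x,y=max(0,int(u[0])-90),max(0,int(u[1])-75);print("crop",x,y)
g=cv2.convertScaleAbs(im[y:y+150,x:x+200],alpha=2.2,beta=0)
cv2.imwrite("pics/w2c.png",cv2.resize(g,None,fx=4,fy=4,interpolation=cv2.INTER_CUBIC))
E
```

```text
btn mid [ 451.11646202 -155.99150569  189.        ] [-12.77006444  46.66511061   0.        ]
2.8 [384.04172397 156.0752962  271.21393983] [ 6.51477206e-04  9.93243531e-01  1.16046660e-01 -1.91782468e-04]
[279.62578808 114.73079111]
crop 189 39
```

View pics/w2c.png

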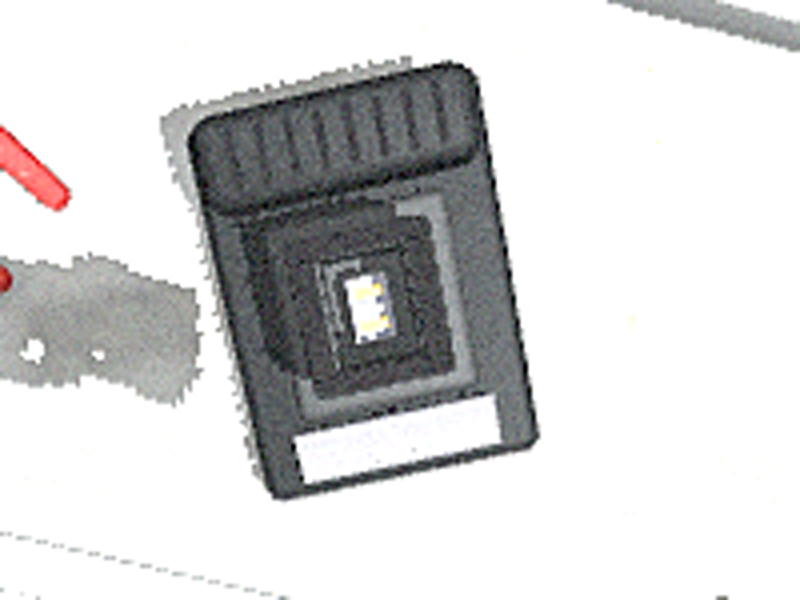

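The crop shows the charger turned about 11° in the image, with contacts at pixel (281,116) and the socket around them. I need more contrast in the darks to find the mouth rim.

```bash
python3 - <<'E'
from h import *
im=cv2.imread("pics/w2.png");i=np.load("w2.npy",allow_pickle=True).item()
g=cv2.cvtColor(im[80:155,235:335],cv2.COLOR_BGR2GRAY)
g=cv2.GaussianBlur(g,(3,3),0.6)
print(np.percentile(g,[2,10,30,50]))
g=np.clip((g.astype(float)-12)*5.5,0,255).astype(np.uint8)
cv2.imwrite("pics/w2d.png",cv2.resize(g,None,fx=8,fy=8,interpolation=cv2.INTER_CUBIC))
print("contact z~25?",onz(i,(281,116),20),onz(i,(281,116),60))
e=[(189+275/4,39+497/4),(189+537/4,39+440/4)]
p=[onz(i,q,17) for q in e];d=p[0]-p[1];print(p,np.linalg.norm(d),np.degrees(np.arctan2(-d[0],d[1])))
E
```

```text
[23. 30. 39. 51.]
contact z~25? [453.89153502 174.42326963  20.        ] [454.10503189 174.33077549  60.        ]
[array([394.13721522, 189.19647417,  17.        ]), array([428.78281185, 116.70794125,  17.        ])] 80.34242199019359 25.545276048699296
```

View pics/w2d.png

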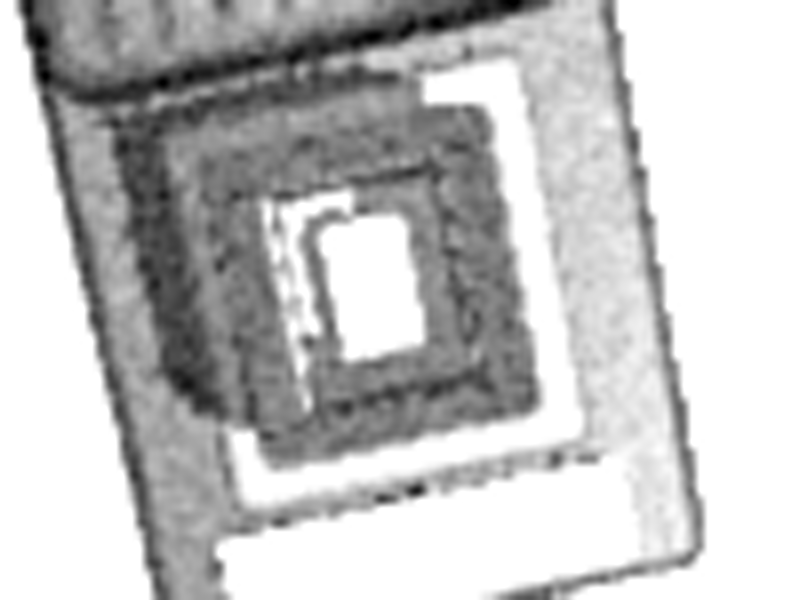

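Emit:
step_arm(moves=[[0,3,0,0],[0,4,0,0],[-0.1,4,0,0],[-0.1,4,0,0],[-0.1,4,0.5,0],[-0.1,4,0.5,0],[-0.1,4,0.5,0],[-0.1,4,0.5,0],[0,0.9,0,0],[0,0,0,-2.2],[0,0,0,0],[0,0,0,0]])

```text
time: 4.05
tcp_pos: [451.9, -153.8, 251.5]
ee_rot: [0.0, 0.991, 0.136, -0.0]
wrist_force: [-0.3, -0.3, -0.0]
opening: 85.7
grip_force: 0.0
```

Emit:
step_arm(moves=[[0,0,0,0],[0,0,0,0]])

```text
time: 4.25
tcp_pos: [452.3, -153.3, 251.5]
ee_rot: [0.0, 0.991, 0.137, 0.0]
wrist_force: [0.0, 0.4, 0.3]
opening: 85.6
grip_force: 0.0
```

```bash
cat >> h.py <<'E'
def st(target=None):
    from rig import sense
    s=sense();q=np.array(s["ee_rot"]);M=R.from_quat(q[[1,2,3,0]]).as_matrix()
    print(round(s["time"],2),np.round(s["tcp_pos"],1),"yaw",round(np.degrees(np.arctan2(M[1,0],M[0,0])),2),"zax",np.round(M[:,2],4),"Fw",np.round(s["wrist_force"],1),"Ftool",np.round(M.T@s["wrist_force"],1),"open",round(float(s["opening"]),2),"grip",round(float(s["grip_force"]),1))
    if target is not None: print("tool delta mm",np.round(M.T@(np.array(target)-s["tcp_pos"]),1))
E
python3 -c "
from h import *
st([451.6,-156,168.5])"
```

```text
4.25 [ 452.3 -153.3  251.5] yaw 15.73 zax [ 2.e-04 -2.e-04 -1.e+00] Fw [0.  0.4 0.3] Ftool [ 0.1 -0.4 -0.3] open 85.6 grip 0.0
tool delta mm [-1.5  2.4 83. ]
```

Emit:
step_arm(moves=[[-0.1,0.2,0,0],[0,0,2,0],[0,0,2,0],[0,0,2,0],[0,0,1.3,0],[0,0,1,0],[0,0,0,0],[0,0,0,0]])

```text
time: 5.05
tcp_pos: [452.3, -155.8, 168.6]
ee_rot: [0.0, 0.991, 0.137, 0.0]
wrist_force: [0.1, -0.3, 0.6]
opening: 85.3
grip_force: 0.0
```

Emit:
step_arm(moves=[[0,0,0,0],[0,0,0,0],[0,0,0,0],[0,0,0,0]], claw=0.63, grip_force=20)

```text
time: 5.45
tcp_pos: [452.1, -155.8, 168.6]
ee_rot: [0.0, 0.991, 0.137, 0.0]
wrist_force: [0.3, 0.1, 0.1]
opening: 53.7
grip_force: 0.0
```

```bash
python3 -c "
from h import *
from rig import *
st([451.6,-156,168.5])
cv2.imwrite('pics/w3.png',camera('wrist')[60:420,100:460])"
```

```text
5.45 [ 452.1 -155.8  168.6] yaw 15.71 zax [ 6.e-04 -2.e-04 -1.e+00] Fw [0.3 0.1 0.1] Ftool [ 0.3 -0.  -0.1] open 53.72 grip 0.0
tool delta mm [-0.6  0.   0.1]
```

View pics/w3.png

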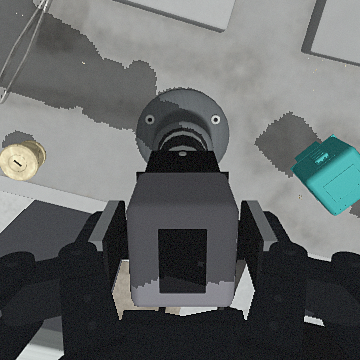

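The view shows the cap (131–238 px) between the pads (122 and 243 px), centred within about 1 mm. I close until the buttons are just touched and read the side force.

Emit:
step_arm(moves=[[0,0,0,0],[0,0,0,0],[0,0,0,0]], claw=0.59, grip_force=20)

```text
time: 5.8
tcp_pos: [452.1, -155.8, 168.5]
ee_rot: [0.0, 0.991, 0.137, 0.0]
wrist_force: [-0.2, 0.2, 3.1]
opening: 50.3
grip_force: 2.7
```

```bash
python3 -c "
from h import *
st()"
```

```text
5.8 [ 452.1 -155.8  168.5] yaw 15.71 zax [ 3.e-04 -3.e-04 -1.e+00] Fw [-0.2  0.2  3.1] Ftool [-0.2 -0.2 -3.1] open 50.25 grip 2.7
```

Emit:
step_arm(moves=[[0,0,0,0],[0,0,0,0],[0,0,0,0],[0,0,0,0],[0,0,0,0]], claw=0.4, grip_force=20)

```text
time: 6.3
tcp_pos: [452.2, -155.7, 169.0]
ee_rot: [0.0, 0.991, 0.137, 0.0]
wrist_force: [-1.9, 1.4, 9.0]
opening: 41.8
grip_force: 19.1
```

```bash
python3 -c "
from h import *
st()"
```

```text
6.3 [ 452.2 -155.7  169. ] yaw 15.72 zax [ 8.e-04 -4.e-04 -1.e+00] Fw [-1.9  1.4  9. ] Ftool [-1.4 -1.8 -9. ] open 41.85 grip 19.1
```

Emit:
step_arm(moves=[[0,0,0,0],[0,0,-0.1,0],[0,0,-0.1,0],[0,0,-0.1,0],[0,0,0,0]], claw=0.4, grip_force=25)

```text
time: 6.8
tcp_pos: [451.7, -155.6, 170.8]
ee_rot: [-0.0, 0.991, 0.137, -0.0]
wrist_force: [1.2, 0.1, -8.1]
opening: 41.8
grip_force: 26.7
```

```bash
python3 -c "
from h import *
st()"
```

```text
6.8 [ 451.7 -155.6  170.8] yaw 15.72 zax [-1.e-03  4.e-04 -1.e+00] Fw [ 1.2  0.1 -8.1] Ftool [1.2 0.3 8.1] open 41.81 grip 26.7
```

Pull is 8 N, which is the normal drag. I keep drawing up slowly.

Emit:
step_arm(moves=[[0,0,-0.1,0],[0,0,-0.2,0],[0,0,-0.2,0],[0,0,-0.2,0],[0,0,-0.2,0],[0,0,0,0]])

```text
time: 7.4
tcp_pos: [452.0, -155.7, 180.7]
ee_rot: [0.0, 0.991, 0.137, 0.0]
wrist_force: [0.5, 1.9, -4.4]
opening: 41.5
grip_force: 27.2
```

```bash
python3 -c "
from h import *
st()"
```

```text
7.4 [ 452.  -155.7  180.7] yaw 15.71 zax [ 3.e-04 -1.e-04 -1.e+00] Fw [ 0.5  1.9 -4.4] Ftool [ 1.  -1.7  4.4] open 41.55 grip 27.2
```

Emit:
step_arm(moves=[[0,0,-0.2,0],[0,0,-0.3,0],[0,0,-0.4,0],[0,0,-0.5,0],[0,0,-0.8,0],[0,0,-1,0],[0,0,-1,0],[0,0,-1,0],[0,0,-1,0],[0,0,0,0],[0,0,0,0]])

```text
time: 8.5
tcp_pos: [452.0, -155.8, 242.5]
ee_rot: [0.0, 0.991, 0.137, 0.0]
wrist_force: [-0.4, 0.6, -1.8]
opening: 41.9
grip_force: 27.6
```

```bash
python3 -c "
from h import *
from rig import *
st()
w=camera('wrist')[200:420,160:400];s=camera('side')
a=cv2.resize(w,(400,367));b=cv2.resize(s[90:235,200:335],(342,367),interpolation=cv2.INTER_CUBIC)
cv2.imwrite('pics/l1.png',np.hstack([a,b]))"
```

```text
8.5 [ 452.  -155.8  242.5] yaw 15.7 zax [ 4.e-04 -2.e-04 -1.e+00] Fw [-0.4  0.6 -1.8] Ftool [-0.2 -0.7  1.8] open 41.91 grip 27.6
```

View pics/l1.png

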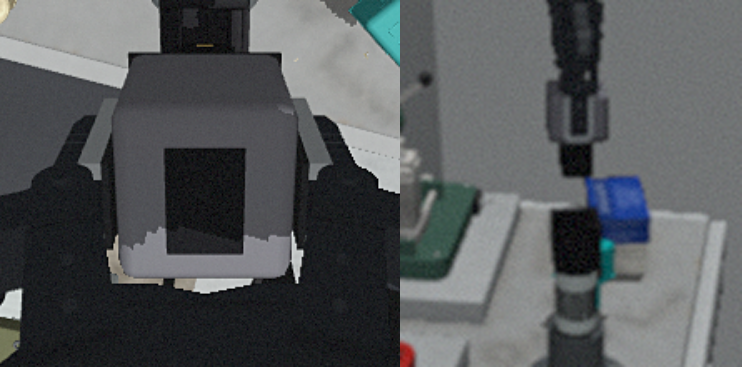

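The pack is fully out of the handle and upright. The patch pixel is unchanged from before, so there was no slip. Over to the charger.

Emit:
step_arm(moves=[[0.29,-1,0,0],[0.58,-2,0,0],[0.87,-3,0,0],[0.87,-3,0,0],[0.87,-3,0,0],[0.87,-3,0,0],[0.87,-3,0,0],[0.87,-3,0,0],[0.87,-3,0,0],[0.87,-3,0,0],[0.87,-3,0,0],[0.46,-1.6,0,0]])

```text
time: 9.8
tcp_pos: [453.6, 177.5, 242.1]
ee_rot: [-0.001, 0.99, 0.139, -0.0]
wrist_force: [0.1, 0.0, -1.4]
opening: 41.8
grip_force: 27.6
```

Emit:
step_arm(moves=[[0,0,0,-3],[0,0,0,-3],[0,0,0,-2.9],[0,0,0,0],[0,0,0,0]])

```text
time: 10.3
tcp_pos: [454.1, 173.6, 242.0]
ee_rot: [-0.0, 0.977, 0.213, -0.0]
wrist_force: [-0.7, -0.8, -2.9]
opening: 41.6
grip_force: 27.6
```

```bash
python3 -c "
from h import *
st([454.5,173.3,63.8])"
```

```text
10.3 [454.1 173.6 242. ] yaw 24.58 zax [-7.e-04 -1.e-04 -1.e+00] Fw [-0.7 -0.8 -2.9] Ftool [-0.9  0.5  2.9] open 41.57 grip 27.6
tool delta mm [  0.4   0.5 178.2]
```

Emit:
step_arm(moves=[[0,0,1,0],[0,0,2,0],[0,0,2,0],[0,0,2,0],[0,0,2,0],[0,0,2,0],[0,0,1.4,0],[0,0,1,0],[0,0,0.5,0],[0,0,0,0],[0,0,0,0],[0,0,0,0]])

```text
time: 11.5
tcp_pos: [455.1, 173.4, 103.9]
ee_rot: [-0.0, 0.977, 0.213, 0.001]
wrist_force: [-0.4, -0.6, -1.6]
opening: 41.7
grip_force: 27.6
```

```bash
python3 -c "
from h import *
from rig import *
st([454.5,173.3,63.8])
i=camera_info('side');u=proj(i,[454.5,173.3,60]);print(u)
s=camera('side');x,y=int(u[0])-45,int(u[1])-50
g=cv2.convertScaleAbs(s[y:y+90,x:x+90],alpha=2.5)
i=camera_info('wrist');v=proj(i,[454.5,173.3,60]);print(v)
w=cv2.convertScaleAbs(camera('wrist')[180:360,200:380],alpha=2.5)
cv2.imwrite('pics/c1.png',np.hstack([cv2.resize(g,(400,400),interpolation=2),cv2.resize(w,(400,400),interpolation=2)]))"
```

```text
11.5 [455.1 173.4 103.9] yaw 24.6 zax [ 1.2e-03  6.0e-04 -1.0e+00] Fw [-0.4 -0.6 -1.6] Ftool [-0.7  0.4  1.6] open 41.66 grip 27.6
tool delta mm [-0.6 -0.1 40.1]
[233.27335945 319.70105148]
[282.5559485  242.49155702]
```

View pics/c1.png

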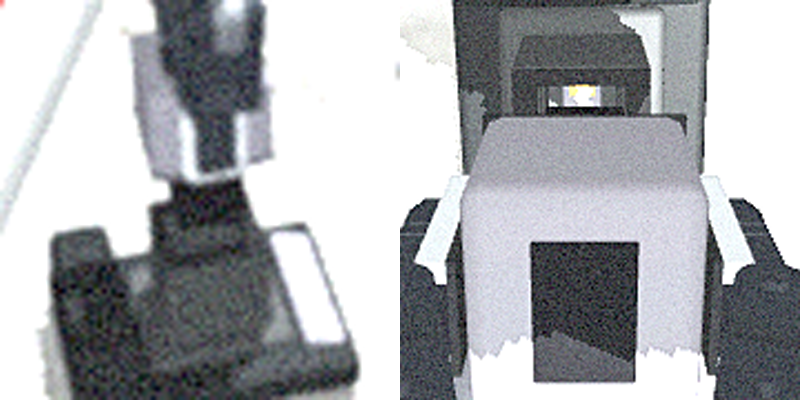

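Side and wrist views show the stem above the socket. The cap centre is at 585 and the socket centre at 581, in crop pixels, so it's aligned. I lower gently.

Emit:
step_arm(moves=[[-0.05,0,0.2,0],[0,0,0.2,0],[0,0,0.2,0],[0,0,0.2,0],[0,0,0.2,0],[0,0,0,0]])

```text
time: 12.2
tcp_pos: [454.1, 173.0, 93.0]
ee_rot: [0.0, 0.977, 0.213, -0.0]
wrist_force: [0.1, 0.3, -1.6]
opening: 41.8
grip_force: 27.6
```

```bash
python3 -c "
from h import *
st([454.5,173.3,63.8])"
```

```text
12.2 [454.1 173.   93. ] yaw 24.62 zax [-2.e-04 -2.e-04 -1.e+00] Fw [ 0.1  0.3 -1.6] Ftool [ 0.2 -0.2  1.6] open 41.79 grip 27.6
tool delta mm [ 0.5 -0.1 29.2]
```

Emit:
step_arm(moves=[[0,0,0.2,0],[0,0,0.2,0],[0,0,0.2,0],[0,0,0.2,0],[0,0,0.2,0],[0,0,0,0]])

```text
time: 12.8
tcp_pos: [454.4, 173.2, 83.0]
ee_rot: [-0.0, 0.977, 0.213, 0.0]
wrist_force: [0.9, 0.4, -3.0]
opening: 42.0
grip_force: 27.5
```

Emit:
step_arm(moves=[[0,0,0.2,0],[0,0,0.2,0],[0,0,0.2,0],[0,0,0.2,0],[0,0,0.1,0],[0,0,0,0]])

```text
time: 13.4
tcp_pos: [454.4, 173.2, 74.1]
ee_rot: [-0.0, 0.977, 0.213, 0.0]
wrist_force: [2.4, 1.0, -3.0]
opening: 41.4
grip_force: 27.4
```

```bash
python3 -c "
from h import *
st([454.5,173.3,63.8])"
```

```text
13.4 [454.4 173.2  74.1] yaw 24.61 zax [ 3.e-04  3.e-04 -1.e+00] Fw [ 2.4  1.  -3. ] Ftool [2.6 0.1 3. ] open 41.43 grip 27.4
tool delta mm [ 0.1 -0.  10.3]
```

Emit:
step_arm(moves=[[0,0,0.2,0],[0,0,0.2,0],[0,0,0.1,0],[0,0,0.1,0],[0,0,0.1,0],[0,0,0.1,0],[0,0,0,0]])

```text
time: 14.1
tcp_pos: [454.5, 173.2, 66.8]
ee_rot: [-0.0, 0.977, 0.213, 0.001]
wrist_force: [1.6, 1.2, 5.4]
opening: 41.6
grip_force: 28.5
```

```bash
python3 -c "
from h import *
st([454.5,173.3,63.8])"
```

```text
14.1 [454.5 173.2  66.8] yaw 24.61 zax [ 1.e-03  3.e-04 -1.e+00] Fw [1.6 1.2 5.4] Ftool [ 2.  -0.4 -5.4] open 41.57 grip 28.5
tool delta mm [ 0.1 -0.1  3. ]
```

Emit:
step_arm(moves=[[0,0,0.1,0],[0,0,0.1,0],[0,0,0.05,0],[0,0,0,0]])

```text
time: 14.5
tcp_pos: [454.5, 173.3, 64.5]
ee_rot: [-0.0, 0.977, 0.213, 0.001]
wrist_force: [2.6, 0.9, 9.1]
opening: 41.8
grip_force: 28.9
```

```bash
python3 -c "
from h import *
st([454.5,173.3,63.8])"
```

```text
14.5 [454.5 173.3  64.5] yaw 24.61 zax [ 1.4e-03  4.0e-04 -1.0e+00] Fw [2.6 0.9 9.1] Ftool [ 2.8  0.2 -9.1] open 41.76 grip 28.9
tool delta mm [-0.  -0.1  0.7]
```

Emit:
step_arm(moves=[[0,0,0,0],[0,0,0,0],[0,0,0,0],[0,0,0,0],[0,0,0,0]], claw=0.85, grip_force=20)

```text
time: 15.0
tcp_pos: [453.8, 172.8, 63.6]
ee_rot: [0.0, 0.977, 0.213, -0.0]
wrist_force: [-0.6, 0.1, -0.3]
opening: 72.3
grip_force: 0.0
```

Emit:
step_arm(moves=[[0,0,-0.5,0],[0,0,-1,0],[0,0,-2,0],[0,0,-2,0],[0,0,-2,0],[0,0,-0.5,0],[0,0,0,0]])

```text
time: 15.7
tcp_pos: [454.7, 173.1, 144.7]
ee_rot: [-0.0, 0.977, 0.213, 0.001]
wrist_force: [0.9, 0.2, 0.4]
opening: 72.6
grip_force: 0.0
```

Emit:
step_arm(moves=[[0,0,0,0],[0,0,0,0],[0,0,0,0],[0,0,0,0],[0,0,0,0],[0,0,0,0],[0,0,0,0],[0,0,0,0]], claw=0)

```text
time: 16.5
tcp_pos: [454.1, 173.0, 143.8]
ee_rot: [0.0, 0.977, 0.213, -0.0]
wrist_force: [0.2, 0.2, -0.4]
opening: 0.1
grip_force: 0.0
```

```bash
python3 -c "
from h import *
st([454.5,173.3,106])"
```

```text
16.5 [454.1 173.  143.8] yaw 24.61 zax [ 0.e+00 -1.e-04 -1.e+00] Fw [ 0.2  0.2 -0.4] Ftool [ 0.3 -0.1  0.4] open 0.15 grip 0.0
tool delta mm [ 0.5 -0.1 37.8]
```

Emit:
step_arm(moves=[[0,0,1,0],[0,0,1.4,0],[0,0,0.8,0],[0,0,0.3,0],[0,0,0,0],[0,0,0,0]])

```text
time: 17.1
tcp_pos: [454.3, 173.1, 108.9]
ee_rot: [0.0, 0.977, 0.213, 0.0]
wrist_force: [0.0, -0.1, 0.1]
opening: -0.2
grip_force: 0.0
```

Emit:
step_arm(moves=[[0,0,0.1,0],[0,0,0.1,0],[0,0,0.1,0],[0,0,0,0]])

```text
time: 17.5
tcp_pos: [454.4, 173.0, 106.1]
ee_rot: [0.0, 0.977, 0.213, 0.0]
wrist_force: [-0.5, -0.4, 4.0]
opening: 0.3
grip_force: 1.7
```

Contact at 106 mm, so the pack has risen as described. I push down in small steps.

Emit:
step_arm(moves=[[0,0,0.1,0],[0,0,0.1,0],[0,0,0,0]])

```text
time: 17.8
tcp_pos: [454.9, 173.1, 104.6]
ee_rot: [0.0, 0.977, 0.213, 0.001]
wrist_force: [-0.7, -1.8, 8.1]
opening: 0.1
grip_force: 4.3
```

Emit:
step_arm(moves=[[0,0,0.1,0],[0,0,0.1,0],[0,0,0,0]])

```text
time: 18.1
tcp_pos: [454.9, 173.2, 102.7]
ee_rot: [0.0, 0.977, 0.213, 0.001]
wrist_force: [-1.4, -0.0, 10.9]
opening: -0.4
grip_force: 5.3
```

Emit:
step_arm(moves=[[0,0,0.1,0],[0,0,0,0]])

```text
time: 18.3
tcp_pos: [455.0, 173.2, 101.8]
ee_rot: [0.0, 0.977, 0.213, 0.001]
wrist_force: [0.3, 0.4, 10.7]
opening: -0.3
grip_force: 5.4
```

Emit:
step_arm(moves=[[0,0,0.1,0],[0,0,0,0]])

```text
time: 18.5
tcp_pos: [454.8, 173.0, 100.6]
ee_rot: [0.0, 0.977, 0.213, 0.001]
wrist_force: [-0.1, -0.5, 10.5]
opening: 0.0
grip_force: 5.0
```

Emit:
step_arm(moves=[[0,0,0.05,0],[0,0,0,0]])

```text
time: 18.7
tcp_pos: [454.8, 173.0, 100.3]
ee_rot: [0.0, 0.977, 0.213, 0.001]
wrist_force: [-1.2, -1.3, 11.7]
opening: -0.0
grip_force: 6.1
```

Emit:
step_arm(moves=[[0,0,0.05,0],[0,0,0,0]])

```text
time: 18.9
tcp_pos: [454.9, 173.0, 100.0]
ee_rot: [0.0, 0.977, 0.213, 0.001]
wrist_force: [-1.1, -1.7, 14.7]
opening: 0.3
grip_force: 7.1
```

Emit:
step_arm(moves=[[0,0,0.05,0],[0,0,0,0],[0,0,0,0]])

```text
time: 19.2
tcp_pos: [454.9, 173.0, 99.7]
ee_rot: [0.0, 0.977, 0.213, 0.001]
wrist_force: [-1.4, -1.6, 16.0]
opening: -0.2
grip_force: 8.0
```

Emit:
step_arm(moves=[[0,0,0.03,0],[0,0,0,0],[0,0,0,0]])

```text
time: 19.5
tcp_pos: [454.9, 173.0, 99.5]
ee_rot: [0.0, 0.977, 0.213, 0.001]
wrist_force: [-2.4, -1.8, 17.6]
opening: -0.4
grip_force: 8.6
```

Emit:
step_arm(moves=[[0,0,0.03,0],[0,0,0,0],[0,0,0,0]])

```text
time: 19.8
tcp_pos: [454.9, 173.0, 99.3]
ee_rot: [0.0, 0.977, 0.213, 0.001]
wrist_force: [-1.6, -1.7, 19.0]
opening: 0.1
grip_force: 9.2
```

Emit:
step_arm(moves=[[0,0,-0.2,0],[0,0,-0.1,0],[0,0,0,0]])

```text
time: 20.1
tcp_pos: [454.3, 173.0, 100.9]
ee_rot: [0.0, 0.977, 0.213, 0.0]
wrist_force: [0.6, -1.3, 6.4]
opening: -0.1
grip_force: 3.3
```

Emit:
step_arm(moves=[[0,0,-0.1,0],[0,0,0,0],[0,0,0,0]])

```text
time: 20.4
tcp_pos: [453.9, 173.0, 101.4]
ee_rot: [0.0, 0.977, 0.213, -0.0]
wrist_force: [-0.6, -0.5, -0.1]
opening: 0.0
grip_force: 0.0
```

Emit:
step_arm(moves=[[0,0,-0.1,0],[0,0,0,0],[0,0,0,0]])

```text
time: 20.7
tcp_pos: [454.1, 173.0, 102.6]
ee_rot: [0.0, 0.977, 0.213, -0.0]
wrist_force: [0.0, -0.3, 0.5]
opening: -0.1
grip_force: 0.0
```

The force went to zero at 101.4 mm and the cap isn't following the fingers up, so it's latched. To check that both buttons are out, I feel their width lightly, as I did before.

Emit:
step_arm(moves=[[0,0,-1,0],[0,0,-2,0],[0,0,-1.2,0],[0,0,0,0],[0,0,0,0],[0,0,0,0],[0,0,0,0]], claw=0.85)

```text
time: 21.4
tcp_pos: [453.8, 172.8, 144.1]
ee_rot: [0.0, 0.977, 0.213, -0.001]
wrist_force: [0.3, -0.3, -0.2]
opening: 72.5
grip_force: 0.0
```

Emit:
step_arm(moves=[[0,0,2,0],[0,0,2,0],[0,0,2,0],[0,0,1,0],[0,0,0.9,0],[0,0,0,0],[0,0,0,0]])

```text
time: 22.1
tcp_pos: [454.3, 173.1, 65.9]
ee_rot: [0.0, 0.977, 0.213, 0.0]
wrist_force: [-0.8, 0.2, -0.5]
opening: 72.5
grip_force: 0.0
```

Emit:
step_arm(moves=[[0,0,0,0],[0,0,0,0],[0,0,0,0],[0,0,0,0]], claw=0.61, grip_force=20)

```text
time: 22.5
tcp_pos: [454.3, 173.0, 65.9]
ee_rot: [-0.0, 0.977, 0.213, 0.0]
wrist_force: [0.2, 0.9, -0.5]
opening: 52.0
grip_force: 0.0
```

Emit:
step_arm(moves=[[0,0,0,0],[0,0,0,0],[0,0,0,0]], claw=0.59)

```text
time: 22.8
tcp_pos: [454.2, 173.3, 66.0]
ee_rot: [-0.0, 0.977, 0.213, 0.0]
wrist_force: [-0.6, 1.2, 6.4]
opening: 50.3
grip_force: 3.6
```

```bash
python3 -c "
from h import *
st()"
```

```text
22.8 [454.2 173.3  66. ] yaw 24.63 zax [ 5.e-04  4.e-04 -1.e+00] Fw [-0.6  1.2  6.4] Ftool [-0.  -1.3 -6.4] open 50.31 grip 3.6
```

Both buttons are at full width: 3.6 N at 50.3 mm. I open, withdraw, and check the cap position in the wrist image numerically.

Emit:
step_arm(moves=[[0,0,0,0],[0,0,0,0],[0,0,0,0],[0,0,-1,0],[0,0,-2,0],[0,0,-3,0],[0,0,-3,0],[0,0,-3,0],[0,0,-3,0],[0,0,-3,0],[0,0,-2.5,0],[0,0,0,0]], claw=1)

```text
time: 24.0
tcp_pos: [455.7, 173.9, 274.4]
ee_rot: [-0.001, 0.977, 0.213, 0.004]
wrist_force: [1.0, 0.1, 0.4]
opening: 85.7
grip_force: 0.0
```

Emit:
step_arm(moves=[[-2,0,0,0],[-3,0,0,0],[-2,0,0,0],[0,0,0,0],[0,0,0,0],[0,0,0,0]])

```text
time: 24.6
tcp_pos: [391.5, 144.4, 270.7]
ee_rot: [-0.0, 0.977, 0.213, 0.001]
wrist_force: [0.5, -0.4, 0.1]
opening: 85.5
grip_force: 0.0
```

```bash
python3 - <<'E'
from rig import *
from h import *
st()
i=camera_info("wrist");im=camera("wrist")
u=proj(i,[454.3,173.2,100.5]);print(u)
x0,y0=int(u[0])-40,max(0,int(u[1])-40);c=im[y0:y0+80,x0:x0+80].astype(int);br=c.mean(2)
def rep(n,m):
    cs,_=cv2.findContours(m.astype(np.uint8)*255,cv2.RETR_EXTERNAL,cv2.CHAIN_APPROX_NONE)
    k=max(cs,key=cv2.contourArea)+np.array([x0,y0])
    w=np.array([onz(i,p[0],100.5)[:2] for p in k]).astype(np.float32)
    r=cv2.minAreaRect(w);print(n,np.round(r[0],1),np.round(r[1],1),round(r[2],1))
pm=np.zeros(br.shape,bool);pm[22:58,28:52]=br[22:58,28:52]<60
rep("cap",(br>75)&(br<190)&(c[...,0]-c[...,1]>3));rep("patch",pm)
E
```

```text
24.6 [391.5 144.4 270.7] yaw 24.6 zax [ 9.e-04  8.e-04 -1.e+00] Fw [ 0.5 -0.4  0.1] Ftool [ 0.3  0.5 -0.1] open 85.49 grip 0.0
[282.82452945 120.39033928]
cap [448.4 171.2] [56.2 47.2] 24.6
patch [453.9 173.4] [27.4 17.7] 24.6
```

```bash
python3 -c "
from rig import *
print(job_done())"
```

```text
the job is handed in; nothing more can be done
None
```

The battery pack is out of the handle and latched in the charger bay with both buttons out. The gripper has let go and withdrawn, and the job was handed in at about 25 s; the hand-in returned no verdict.

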